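Fit the turntable in the curing station and hold it pressed home

ROBOT

A 7-joint arm with a two-finger parallel gripper is mounted at the origin on the work surface. World frame = base frame: x ahead of the robot, y to its left, z up, the work surface at z = 0. Lengths are in m, angles in rad, forces in N, time in s.
With the tool pointing down it reaches from about 0.4 to 0.9 m from the base axis. Payload 5.5 kg.
Tool frame: the origin (TCP) lies midway between the tips of the shut fingers; the grasp point (between the pads) lies 19 mm behind it (manip.grip_depth is the distance from the TCP to the grasp point, in m); z points along the fingers, x is the direction in which the jaws open and shut, and the axes are right-handed (so a half turn about z gives the same grasp; the last joint's range is limited). The gripper opens to 92 mm and grips with 3 to 60 N. Pads are 19 mm wide; open, the fingers measure 130 mm over their backs; the gripper's body (75 mm by 190 mm) begins 47 mm behind the grasp point.
Start: joints at [1.531, 0.501, -0.427, 1.55, 0.221, 1.138, -0.21], TCP at [0.194, -0.62, 0.227] pointing down, gripper open.
Joint ranges: [-2.88, 2.88], [-0.31, 2.03], [-1.54, 1.56], [0.2, 2.42], [-1.41, 4.55], [0.19, 2.02], [-2.57, 2.57]. Speed limits (rad/s): [2.57, 2.57, 3.14, 3.14, 3.14, 3.14, 3.14].

INTERFACE

Orientations are given as a unit quaternion [x, y, z, w].
In Python, from bench import manip, effector, viewer gives the robot as it stands. Calls block until the motion is done:
- manip.move_pose(position, orientation): joint-space move of the TCP to a pose.
- manip.servo_line(position, ori=None, vel=0.15): straight line of the TCP; ori=None keeps the orientation; vel is the mean speed in m/s.
- manip.movej(angles): joint-space move.
- effector.open_jaws() and effector.close(f_grip=None): open the fingers fully, or close them until they stop; f_grip is the grip in N (None keeps the last).
- manip.sleep(seconds).
- manip.solve_ik(position, orientation): joint angles nearest the present ones, or None.
- viewer.get_image(name): name is "side" or "top" or "wrist"; returns the picture (384x512x3 uint8, red, green, blue); there is no depth.
- viewer.get_calibration(name): a dict with "vfov" (degrees; the focal length in pixels is half the picture's height over the tangent of half this angle, whatever the lens; pixels are square), "cx", "cy" (the principal point, pixels), "eye" and "attitude" of the camera in the world. Camera axes: x right, y down, z forward; pixel columns grow to the right and rows downward; lengths in m; the calibration is good to about 2 mm. A picture is of the moment at which its call begins: read the wrist's pose just before it. get_calibration takes no time and is no camera call; for the wrist camera it gives the pose at the moment of the call.
A pose or a line that the arm cannot do raises manip.PlanningError and nothing moves.
- manip.hand_in(): hands the job in, once; it reports no verdict.
Readings, each from a call of its own:
- manip.current_clock(): time.
- manip.current_q(): joint angles.
- manip.current_joint_velocities(): joint speeds.
- manip.current_tau(): joint torques, N m.
- manip.current_tool_pos(): TCP position.
- manip.current_tcp_rot(): TCP orientation.
- manip.current_force(): force on the tool from outside, world axes, zero at the start.
- manip.current_wrist_torque(): the same for the moment, N m.
- manip.current_finger_gap(): finger opening in m.
Only numpy, scipy, OpenCV 4.12 (cv2) and the standard library are available. Lean on these libraries where they do the work, as an engineer would, in place of code of your own. Each camera call takes 0.05 s, during which the arm holds its last target.

TASK

Set the resin curing station up for curing: first turn its selector to the sun mark, then take the round turntable from the rack and push its keyed shaft into the drive hub, turning it until the key slips into the keyway, and keep pushing until the collar sits flush on the hub. A spring in the hub lifts it again, so finish still gripping the turntable and holding it pressed fully home, ready for me to tighten the clamp screw. Leave the three-armed carrier, the jar and the hex key where they are.

Things in the scene. Friction and masses are not known exactly. Their poses are not given: they have to be found in the camera images.
- station: curing station, white housing, flat top (deck) 85 mm above the table. Origin on the table below the hub's axis, x to its rear, z up. Deck reaches 175 mm to the front (-x), 110 to the rear, 115 to each side. 22 mm square lamp columns on the rear corners (x 95, y +-98 mm), tops 185 mm above the table. Selector 135 mm in front of the hub. Fixed; yaw within 0.25, either side of the table
- selector (a joint): selector angle, rad, grows clockwise from above. Detents: 0 = three bars (left), 0.7 = dot (middle), 1.4 = sun, a disc with eight rays (right); stops at -0.1 and 1.5. Starts at the bars or the dot. Needs about 0.06 N m between clicks and falls into the nearer detent (half-way at 0.35 and 1.05)
- selector_grip (a point): centre of the selector's upright grip bar on its vertical axis, 20.5 mm above the deck. Bar 42 mm long, 13 mm thick, from 5 to 36 mm above the deck, over a 44 mm round skirt. x along the bar to the end with the white pointer line, z up. The marks are on the deck 37 mm from the axis, to the station's rear
- hub_mouth (a point): centre of the upper face of the drive hub, a steel ring 52 mm across, 22 mm above the deck; z up, x out along the keyway (within 0.6 rad of the station's x). Bore 19.5 mm; keyway 8 mm wide, to 18 mm from the axis, open at the top. Geared: turns only above 0.8 N m. A sprung disc inside lifts the shaft: 5 N when the collar is 8 mm above the face, 10 N when home
- turntable: round turntable, about 0.25 kg. Origin: centre of its collar's underside; x to the key, z up. Above: collar 46 mm across, 8 high; disc 120 across, 5 thick (a black radial line on it points to the key side); grip bar. Below: shaft 18 mm, 42 long, tapered nose; key 6 wide, to 16 mm from the axis, 6 to 30 mm below the collar. Home: origin on hub_mouth, x along the hub's x
- turntable_grip (a point): centre of the turntable's upright black grip bar, on the axis, 31 mm above the collar's underside and 18 mm above the disc's top; bar 44 mm long (along x, which points to the key side), 14 mm thick (y), 36 mm tall
- rack: plywood rack 120 x 300 mm, top 55 mm above the table, open below; origin on the table under its middle, y along it, z up. Two 34 mm holes at y +-75 mm: one holds the turntable, the other the three-armed carrier, shafts down, collars on the rack, each within 0.5 rad of the rack's yaw. Fixed; yaw within 0.25, on the other side from the station
- spider_grip (a point): centre of the grip bar of the three-armed carrier (three arms with upright pins in place of a disc), same shaft and bar, in the rack's other hole. Leave it
- jar: jar 38 mm across, 48 mm tall, on the table between rack and station; origin at its underside. Leave it
- hexkey: L-shaped hex key 70 x 22 mm, 6 mm thick, lying on the table between rack and station, nearer the robot than the jar; origin at the middle of its long leg. Leave it

How it is judged:
By the outcome, as a careful person would: the job done as asked, in the order asked, and still so for the second after the job is handed in, while the arm keeps its last pose, push and grip.
It also fails if it takes over 64 s, if anything falls off the work surface, if the arm or the gripper's body presses on something with over 40 N, if the wrist force passes 120 N, or if a joint passes its speed limit or range.

## Working session

There is one attempt and no reset: what is moved stays moved. The work goes in short steps, each a Python script; the robot and the scene stay as the last script left them, time stands still between calls to the robot, and variables do not carry over. Pictures are saved under pics/ and viewed, and the job is handed in when it is done.

```bash
ls; mkdir -p pics; python3 - <<'E'
from bench import manip, effector, viewer
import cv2
for n in ["side","top","wrist"]:
    im=viewer.get_image(n); cv2.imwrite(f"pics/a_{n}.png",im[:,:,::-1])
    print(n,viewer.get_calibration(n))
print(manip.current_clock(),manip.current_tool_pos(),manip.current_tcp_rot(),manip.current_force(),manip.grip_depth)
E
```

```text
pics
side {'vfov': 54.673960757776754, 'cx': 252.25297371455886, 'cy': 195.73286312336938, 'eye': array([0.41912276, 0.59405606, 0.56848165]), 'attitude': array([-0.08687917,  0.89558409, -0.43431768,  0.04182459])}
top {'vfov': 52.82204601648593, 'cx': 251.36391430852262, 'cy': 191.70357819973808, 'eye': array([ 0.35953067, -0.00559198,  0.94373296]), 'attitude': array([-0.70147   ,  0.70594937, -0.05837501,  0.07853464])}
wrist {'vfov': 63.54777824886353, 'cx': 253.0925065668458, 'cy': 186.63020392910425, 'eye': array([ 0.26484162, -0.59789597,  0.38332721]), 'attitude': array([ 0.79740025, -0.58658748, -0.08441692,  0.11376181])}
0.15 [ 0.193611   -0.61992361  0.22592049] [ 8.05674090e-01 -5.92358585e-01 -6.00361284e-04 -4.54162581e-04] [ 0.93249877 -0.40632743 -0.27741369] 0.0188
```

View pics/a_top.png

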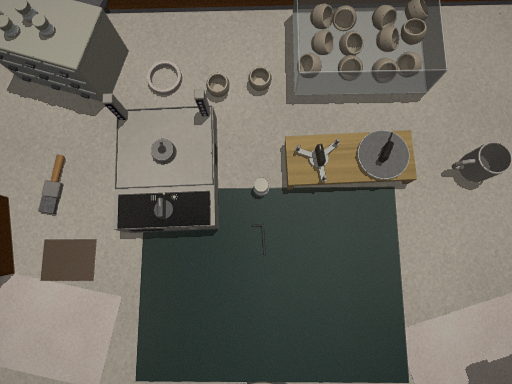

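View pics/a_side.png

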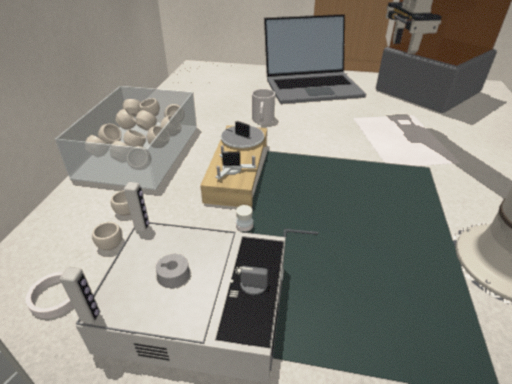

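View pics/a_wrist.png

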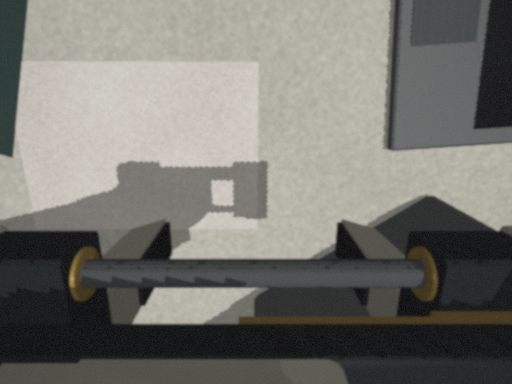

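The top view has the station at left (hub ~(163,151), selector ~(162,207)), turntable in the right rack hole (~(385,153)), carrier in the left hole, jar (261,187), and hex key (262,238). I'll enlarge these.

```bash
python3 - <<'E'
import cv2
im=cv2.imread("pics/a_top.png")
def c(n,u0,v0,u1,v1,s):
    cv2.imwrite(n,cv2.resize(im[v0:v1,u0:u1],None,fx=s,fy=s,interpolation=cv2.INTER_CUBIC))
c("pics/b1.png",100,90,230,240,4)
c("pics/b2.png",275,120,425,200,5)
E
```

```text
(no output)
```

View pics/b1.png

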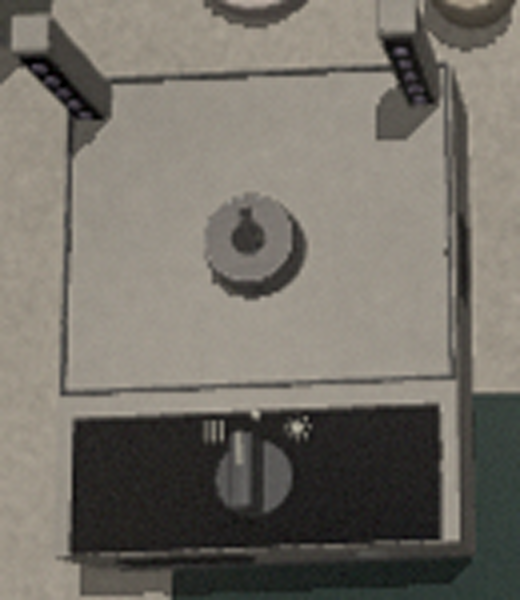

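View pics/b2.png

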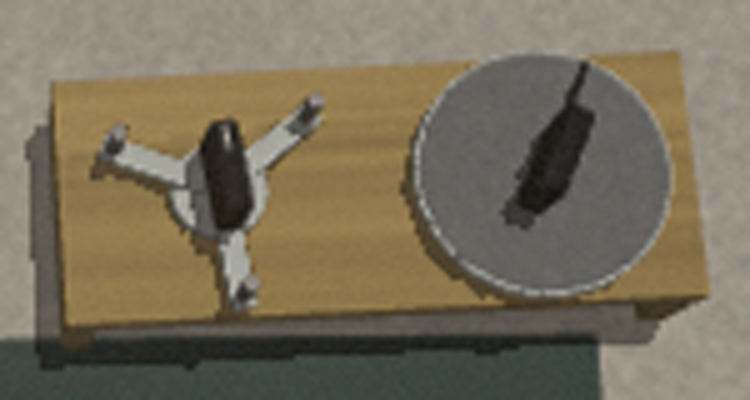

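```bash
cat > h.py <<'E'
import numpy as np, cv2
from scipy.spatial.transform import Rotation as R
from bench import manip, effector, viewer
def ray(cal,u,v):
    f=192/np.tan(np.radians(cal["vfov"])/2)
    d=np.array([(u-cal["cx"])/f,(v-cal["cy"])/f,1.0])
    return cal["eye"],R.from_quat(cal["attitude"]).apply(d)
def at(cal,u,v,z):
    e,d=ray(cal,u,v); return e+d*(z-e[2])/d[2]
def proj(cal,p):
    f=192/np.tan(np.radians(cal["vfov"])/2)
    c=R.from_quat(cal["attitude"]).inv().apply(np.atleast_2d(p)-cal["eye"])
    return np.c_[c[:,0]/c[:,2]*f+cal["cx"],c[:,1]/c[:,2]*f+cal["cy"]]
def down(a): return (R.from_euler('z',a)*R.from_euler('x',np.pi)).as_quat()
def snap(name,fn,crop=None,s=1):
    cal=viewer.get_calibration(name); im=viewer.get_image(name)
    np.save(fn.replace('.png','.npy'),np.array([cal],dtype=object),allow_pickle=True)
    o=im[:,:,::-1]
    cv2.imwrite(fn.replace('.png','_raw.png'),o)
    if crop: o=o[crop[1]:crop[3],crop[0]:crop[2]]
    cv2.imwrite(fn,cv2.resize(o,None,fx=s,fy=s,interpolation=cv2.INTER_CUBIC)); return cal
E
python3 - <<'E'
from h import *
np.set_printoptions(precision=4,suppress=True)
c=viewer.get_calibration("top")
def p(n,cu,cv_,s,o,z): print(n,at(c,o[0]+(cu+.5)/s-.5,o[1]+(cv_+.5)/s-.5,z))
A=(100,90);B=(275,120)
p("hub",248,238,4,A,.107);p("keyw",246,210,4,A,.107)
p("sel skirt",254,477,4,A,.088)
for n,q in dict(bars=(213,430),dot=(255,413),sun=(297,428)).items(): p(n,*q,4,A,.085)
for q in [(60,560),(465,550),(65,390),(455,375),(75,85),(450,65)]: p("deck",*q,4,A,.085)
for q in [(52,82),(680,50),(708,296),(65,328)]: p("rack",*q,5,B,.055)
p("disc",543,174,5,B,.068); p("line end",586,64,5,B,.068); p("gripTop",570,130,5,B,.1)
p("spider",225,172,5,B,.104)
print(at(c,261,185,.048),at(c,262,238,0))
E
```

```text
hub [0.6244 0.2216 0.107 ]
keyw [0.6411 0.2235 0.107 ]
sel skirt [0.4901 0.2176 0.088 ]
bars [0.5178 0.243  0.085 ]
dot [0.5274 0.2193 0.085 ]
sun [0.5185 0.1949 0.085 ]
deck [0.4444 0.3261 0.085 ]
deck [0.4485 0.0982 0.085 ]
deck [0.5419 0.3296 0.085 ]
deck [0.5485 0.1053 0.085 ]
deck [0.7279 0.3356 0.085 ]
deck [0.7369 0.1112 0.085 ]
rack [ 0.67   -0.0619  0.055 ]
rack [ 0.682  -0.3617  0.055 ]
rack [ 0.5613 -0.3647  0.055 ]
rack [ 0.549  -0.0655  0.055 ]
disc [ 0.6174 -0.2884  0.068 ]
line end [ 0.6709 -0.3122  0.068 ]
gripTop [ 0.6284 -0.2916  0.1   ]
spider [ 0.6095 -0.1354  0.104 ]
[ 0.5516 -0.0031  0.048 ] [ 0.4301 -0.0043  0.    ]
```

```bash
python3 - <<'E'
from h import *
np.set_printoptions(precision=3,suppress=True)
for s in (1,-1):
    for n,p,y in [("view",(.45,.22,.25),.03),("sel",(.4905,.2177,.094),.03),("selEnd",(.4905,.2177,.094),-.8),("selover",(.4905,.2177,.2),-.8),
      ("tt",(.6186,-.2883,.073),-.42),("ttup",(.6186,-.2883,.25),-.42),("hubup",(.6244,.2216,.25),.1),("hub",(.6244,.2216,.125),.1),("hub+",(.6244,.2216,.125),.4),("hub-",(.6244,.2216,.125),-.2)]:
        print(s,n,manip.solve_ik(np.array(p),down(y+s*np.pi/2)))
E
```

```text
1 view [ 0.515  0.456 -1.289  1.876  0.477  1.174  0.66 ]
1 sel [ 0.446  0.905 -1.304  1.925  0.981  1.15   0.344]
1 selEnd [ 0.278  0.661 -0.976  1.929  0.689  0.929 -0.272]
1 selover [ 0.475  0.657 -1.297  1.847  0.687  1.187 -0.282]
1 tt [ 0.97   0.887 -0.902  1.557  0.761  1.08   1.024]
1 ttup [ 1.011  0.709 -1.002  1.422  0.6    1.335  1.132]
1 hubup [ 0.373  0.84  -1.304  1.475  0.81   1.439  0.725]
1 hub [ 0.112  0.711 -0.73   1.591  0.527  1.046  0.903]
1 hub+ [ 0.378  1.031 -1.307  1.582  1.018  1.339  0.906]
1 hub- [ 0.289  0.864 -1.063  1.585  0.801  1.182  0.426]
-1 view [-0.325  0.186 -0.207  1.898  0.043  1.062 -2.09 ]
-1 sel [ 0.126  0.562 -0.753  1.933  0.509  0.845 -2.44 ]
-1 selEnd [-1.005  0.531  0.682  1.971 -0.462  0.798 -2.43 ]
-1 selover [-1.188  0.416  0.909  1.898 -0.385  1.013 -2.482]
-1 tt [ 0.642  0.716 -0.36   1.569  0.297  0.911 -1.81 ]
-1 ttup [ 0.708  0.547 -0.465  1.433  0.251  1.22  -1.775]
-1 hubup [ 0.231  0.647 -0.948  1.479  0.535  1.29  -2.24 ]
-1 hub [ 0.192  0.765 -0.869  1.588  0.638  1.093 -2.313]
-1 hub+ [ 0.241  0.808 -0.961  1.587  0.714  1.132 -2.062]
-1 hub- [ 0.121  0.716 -0.745  1.591  0.539  1.05  -2.546]
```

```bash
python3 - <<'E'
from h import *
manip.move_pose(np.array([.67,.22,.27]),down(np.pi/2))
manip.sleep(.3)
c=snap("wrist","pics/c1.png",None,1.5)
print(manip.current_clock(),manip.current_tool_pos(),c['eye'],manip.current_force(),manip.current_q())
E
```

```text
3.875 [0.67004767 0.21985703 0.27000316] [0.59338863 0.21952402 0.42740749] [-0.19850473  0.92327725  0.32401052] [ 0.32575449  0.89083615 -1.30495504  1.32718563  0.84981378  1.52423875
  0.68127782]
```

View pics/c1.png

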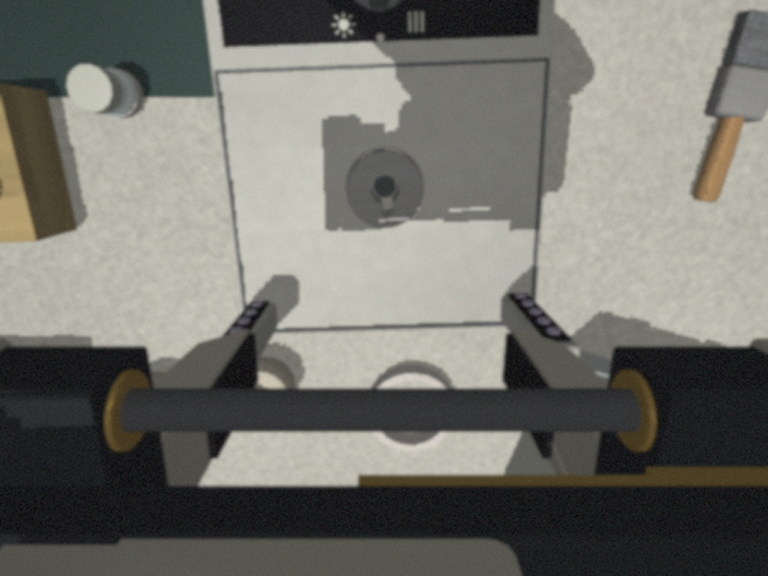

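```bash
python3 - <<'E'
import cv2,numpy as np
im=cv2.imread("pics/c1_raw.png")
o=im[90:160,215:300]
o=cv2.convertScaleAbs(cv2.resize(o,None,fx=8,fy=8,interpolation=cv2.INTER_CUBIC),alpha=1.8)
cv2.imwrite("pics/c2.png",o)
o=im[0:50,200:300]
cv2.imwrite("pics/c3.png",cv2.resize(o,None,fx=7,fy=7,interpolation=cv2.INTER_CUBIC))
E
```

```text
(no output)
```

View pics/c2.png

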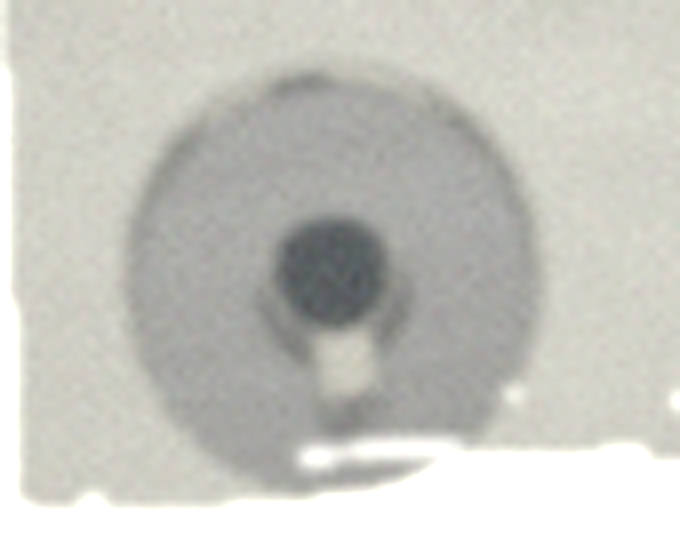

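View pics/c3.png

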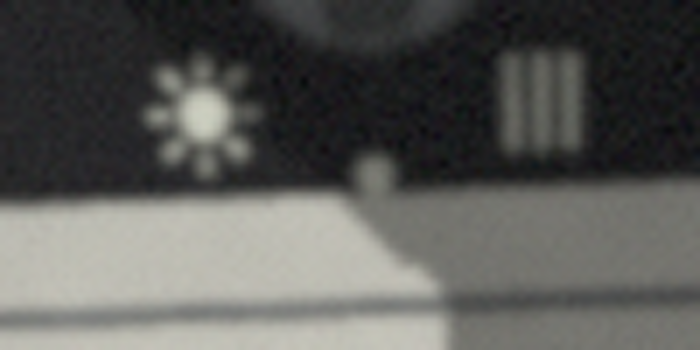

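```bash
python3 - <<'E'
from h import *
np.set_printoptions(precision=4,suppress=True)
c=np.load("pics/c1.npy",allow_pickle=True)[0]
def P(n,x,y,s,o,z): 
    r=at(c,o[0]+(x+.5)/s-.5,o[1]+(y+.5)/s-.5,z); print(n,r); return r
o=(215,90)
h=P("hub",335,282,8,o,.107)
for q in [(345,420),(345,400),(346,365)]:
    k=P("kw",*q,8,o,.107); print(np.arctan2(*(k-h)[[1,0]]),np.linalg.norm(k-h))
o=(200,0)
s=P("sun",203,115,7,o,.085);d=P("dot",375,173,7,o,.085);b=P("bars",541,103,7,o,.085)
# circle centre at 37 mm from axes: fit
from scipy.optimize import least_squares
print(least_squares(lambda x:[np.linalg.norm(p[:2]-x)-.037 for p in (s,d,b)],[.49,.218]).x)
for n,pp in (("front line L",(219,71)),("R",(547,60)),("rear L",(248,330)),("rear R",(530,322))):
    print(n,at(c,pp[0]/1.5,pp[1]/1.5,.085))
E
```

```text
hub [0.6213 0.2227 0.107 ]
kw [0.6388 0.2241 0.107 ]
0.07546932608965222 0.017598507571998486
kw [0.6363 0.2241 0.107 ]
0.08786076645576078 0.015029535615769911
kw [0.6318 0.2242 0.107 ]
0.13577785580291252 0.010587449152004874
sun [0.517  0.1951 0.085 ]
dot [0.5244 0.2195 0.085 ]
bars [0.5155 0.243  0.085 ]
[0.4878 0.2182]
front line L [0.5455 0.1104 0.085 ]
R [0.5389 0.3322 0.085 ]
rear L [0.7344 0.1149 0.085 ]
rear R [0.7278 0.3376 0.085 ]
```

```bash
python3 - <<'E'
from h import *
manip.move_pose(np.array([.489,.218,.19]),down(np.pi/2+.03))
manip.sleep(.2)
c=snap("wrist","pics/d1.png",None,1.5)
print(manip.current_clock(),manip.current_tool_pos(),c['eye'],manip.current_force(),manip.current_q())
E
```

```text
4.9333 [0.4902607  0.21850903 0.19052986] [0.41381116 0.21586942 0.34802329] [-0.11440922 -0.79888858 -0.16083932] [ 0.50871267  0.77418875 -1.40854261  1.8560635   0.81208606  1.25456688
  0.4469877 ]
```

View pics/d1.png

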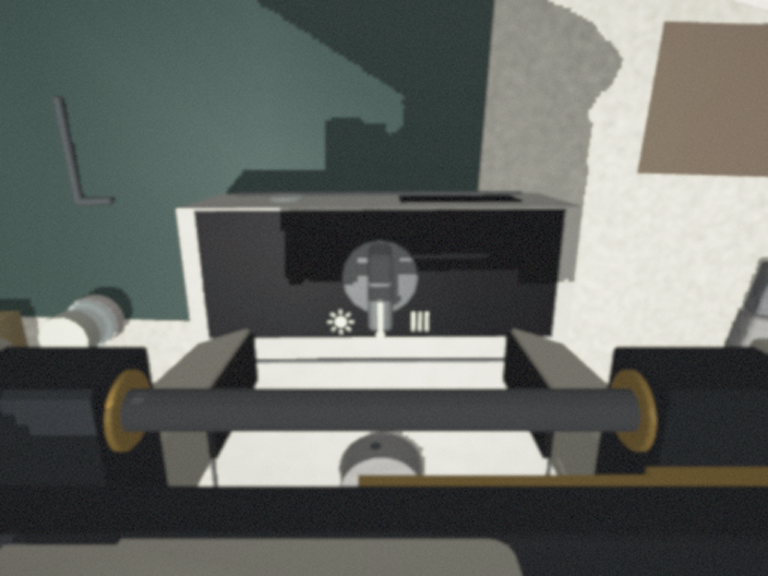

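The pointer line ends at the dot (380,330), so the selector starts at 0.7. The bar is centred between the fingers. I'll grasp it and turn it.

```bash
python3 - <<'E'
from h import *
np.set_printoptions(precision=4,suppress=True)
c=np.load("pics/d1.npy",allow_pickle=True)[0]
print(at(c,380/1.5,277/1.5,.09))
P=np.array([.4885,.218,.095])
manip.servo_line(P+[0,0,.03],ori=down(np.pi/2+.03),vel=.12); print(manip.current_force())
manip.servo_line(P,vel=.06); print(manip.current_force())
effector.close(15); print(manip.current_tool_pos(),manip.current_finger_gap(),manip.current_force(),manip.current_wrist_torque())
for d in (.2,.4,.6,.72):
    manip.move_pose(P,down(np.pi/2+.03-d))
    print(manip.current_clock(),manip.current_tool_pos(),manip.current_force(),manip.current_wrist_torque(),manip.current_finger_gap())
E
```

```text
[0.4875 0.2184 0.09  ]
[-0.4516  1.0858  0.2563]
[-0.5179 -0.1133 -0.9437]
[0.4885 0.2185 0.095 ] 0.013147494898858487 [ 0.3048  1.4674 -0.813 ] [ 0.5295 -0.3124 -0.0257]
7.7667 [0.4885 0.2187 0.0951] [ 1.4702  3.1421 -3.7683] [ 0.9009 -0.373   0.0527] 0.012939140963573565
8.0583 [0.4885 0.2188 0.0951] [ 1.531   4.5138 -3.7558] [ 1.1116 -0.4005 -0.023 ] 0.01302852708130646
8.35 [0.4886 0.2189 0.0951] [ 2.4612  5.6357 -4.4771] [ 1.1895 -0.4468 -0.0853] 0.012928562122092587
8.6 [0.4887 0.219  0.0951] [ 1.1728  5.6808 -5.0657] [ 1.2084 -0.5202  0.0389] 0.012928872593467085
```

```bash
python3 - <<'E'
from h import *
np.set_printoptions(precision=4,suppress=True)
effector.open_jaws()
p=manip.current_tool_pos(); p[2]=.20
manip.servo_line(p,vel=.2)
c=snap("wrist","pics/e1.png",None,1.5)
c=snap("top","pics/e2.png",(100,90,230,240),4)
print(manip.current_clock(),manip.current_force())
E
```

```text
10.6833 [-0.7716 -0.4948  0.8069]
```

View pics/e1.png

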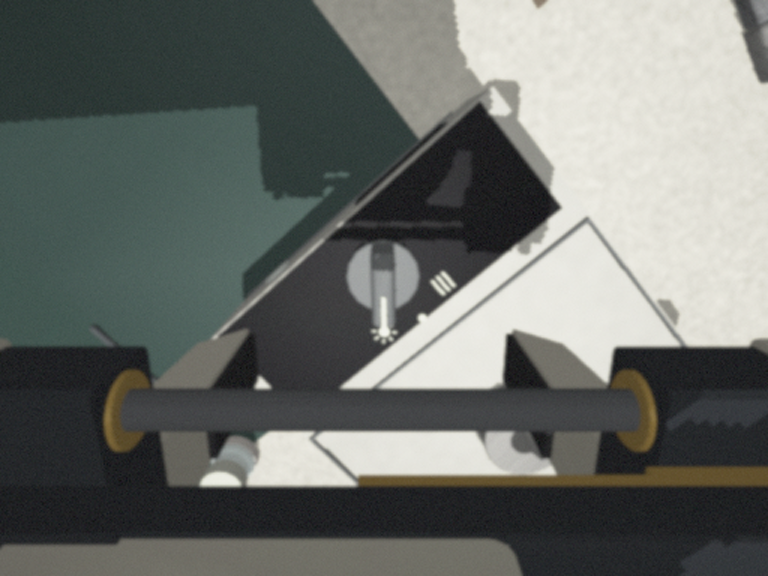

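The pointer now rests on the sun at (383,330). Next is a closer look at the hub.

```bash
python3 - <<'E'
from h import *
np.set_printoptions(precision=4,suppress=True)
manip.move_pose(np.array([.70,.222,.235]),down(np.pi/2+.09)); manip.sleep(.2)
c=snap("wrist","pics/f1.png",(205,130,305,230),6)
print(manip.current_clock(),manip.current_force(),proj(c,[.623,.222,.107]),c['eye'])
E
```

```text
11.8333 [-0.1357 -0.3841 -0.2008] [[260.8402  97.1449]] [0.6226 0.2154 0.393 ]
```

View pics/f1.png

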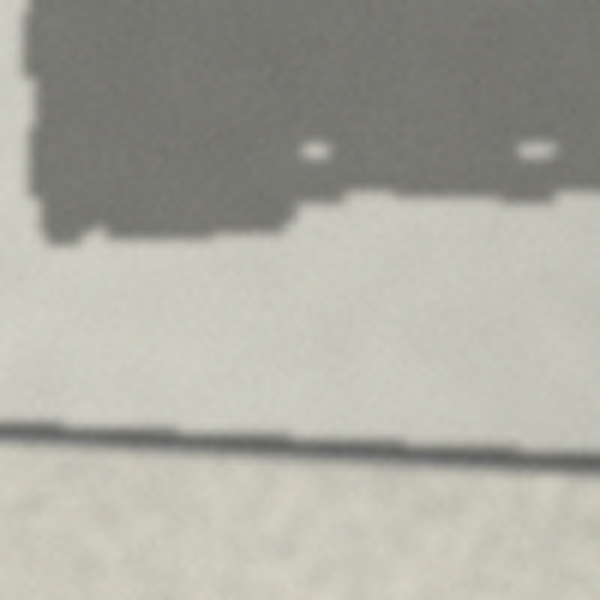

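```bash
python3 - <<'E'
import cv2
im=cv2.imread("pics/f1_raw.png")[60:132,222:302]
cv2.imwrite("pics/f2.png",cv2.convertScaleAbs(cv2.resize(im,None,fx=8,fy=8,interpolation=cv2.INTER_CUBIC),alpha=1.7))
E
```

```text
(no output)
```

View pics/f2.png

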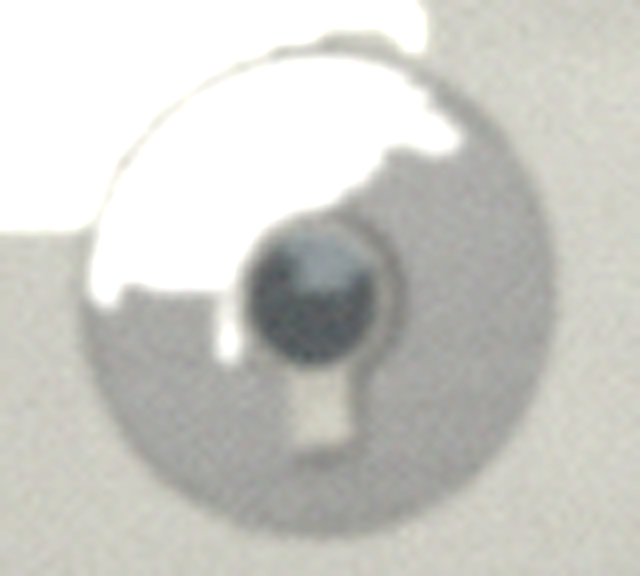

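```bash
python3 - <<'E'
from h import *
np.set_printoptions(precision=4,suppress=True)
c=np.load("pics/f1.npy",allow_pickle=True)[0]
def P(x,y,s=8,o=(222,60),z=.107): return at(c,o[0]+(x+.5)/s-.5,o[1]+(y+.5)/s-.5,z)
h=P(321,296); print(h)
for q in [(325,465),(329,430),(330,400)]:
    k=P(*q)-h; print(np.arctan2(k[1],k[0]),np.linalg.norm(k))
# overlay edges for yaw candidates
im=cv2.imread("pics/f2.png")
for yaw,col in ((.08,(0,0,255)),(.14,(0,255,0))):
    e=np.array([np.cos(yaw),np.sin(yaw),0]);n=np.array([-e[1],e[0],0])
    pts=[h+e*.009+n*.004,h+e*.018+n*.004,h+e*.018-n*.004,h+e*.009-n*.004]
    u=(proj(c,pts)-[222,60]+.5)*8-.5
    cv2.polylines(im,[u.astype(int)],False,col,1)
t=np.linspace(0,6.28,80)
for r in (.026,.00975):
    u=(proj(c,h+np.c_[r*np.cos(t),r*np.sin(t),0*t])-[222,60]+.5)*8-.5
    cv2.polylines(im,[u.astype(int)],True,(255,0,0),1)
cv2.imwrite("pics/f3.png",im)
E
```

```text
[0.6224 0.2227 0.107 ]
0.12294161868885732 0.018317990344402443
0.16036126795499847 0.01449599227092892
0.18811018843505317 0.011239671282323933
```

View pics/f3.png

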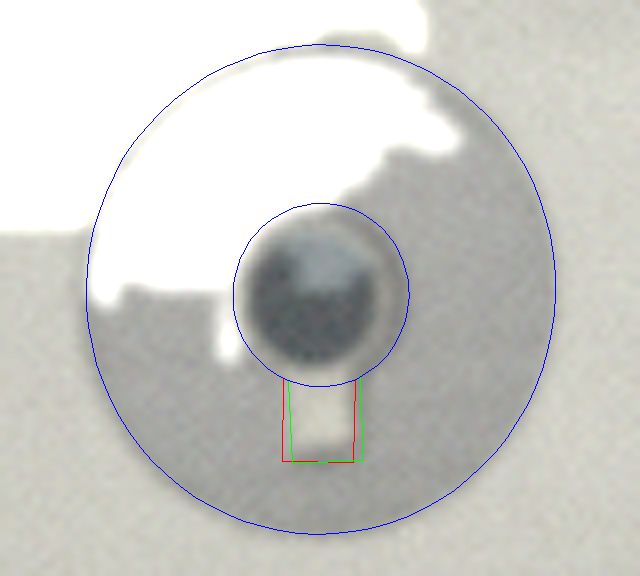

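```bash
python3 - <<'E'
from h import *
np.set_printoptions(precision=4,suppress=True)
manip.move_pose(np.array([.655,-.304,.22]),down(np.pi/2-.42)); manip.sleep(.25)
c=snap("wrist","pics/g1.png",None,1.5)
print(manip.current_clock(),manip.current_force(),proj(c,[.6185,-.288,.068]),c['eye'])
E
```

```text
14.0417 [-0.1226 -0.0509  0.7561] [[252.5983 134.6951]] [ 0.5853 -0.2725  0.3775]
```

View pics/g1.png

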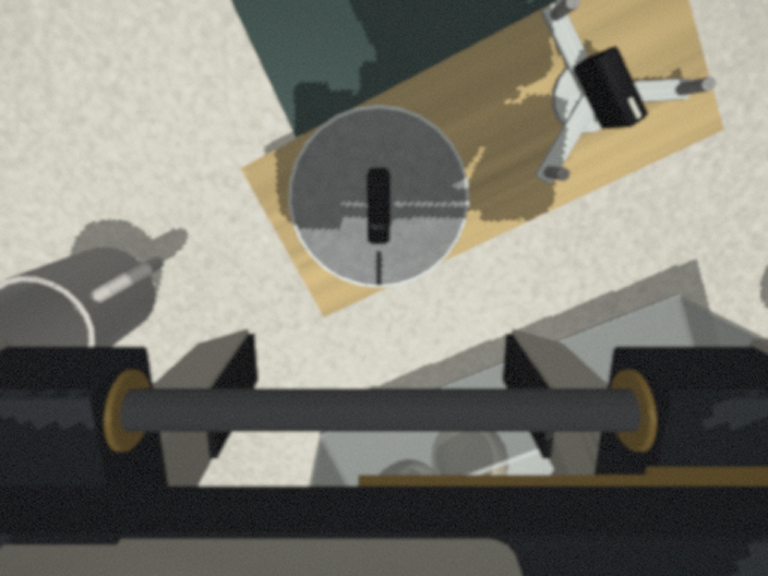

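```bash
python3 - <<'E'
from h import *
np.set_printoptions(precision=4,suppress=True)
c=np.load("pics/g1.npy",allow_pickle=True)[0]
# disc centre: fit by projected rim
pts={'l':(290,197),'r':(468,197),'t':(379,107),'b':(379,286)}
w=np.array([at(c,u/1.5,v/1.5,.068) for u,v in pts.values()])
print(w, np.linalg.norm(w[0]-w[1]),np.linalg.norm(w[2]-w[3]), w.mean(0))
a=at(c,379/1.5,284/1.5,.068);b=at(c,378.5/1.5,250/1.5,.068);d=a-b;print(np.arctan2(d[1],d[0]))
d=a-w[:2].mean(0);d=a-w.mean(0);print(np.arctan2(d[1],d[0]))
# bar top
print(at(c,378/1.5,170/1.5,.104),at(c,378/1.5,241/1.5,.09))
E
```

```text
[[ 0.5916 -0.3402  0.068 ]
 [ 0.6394 -0.233   0.068 ]
 [ 0.5646 -0.2639  0.068 ]
 [ 0.6715 -0.3116  0.068 ]] 0.1173129598367669 0.11707559440309456 [ 0.6168 -0.2872  0.068 ]
-0.4053650364912676
-0.41940589172878495
[ 0.5978 -0.2792  0.104 ] [ 0.6381 -0.2973  0.09  ]
```

```bash
python3 - <<'E'
from h import *
np.set_printoptions(precision=4,suppress=True)
a=np.pi/2-.415
manip.servo_line(np.array([.6172,-.288,.14]),ori=down(a),vel=.2)
manip.servo_line(np.array([.6172,-.288,.0735]),vel=.1); print(manip.current_force())
effector.close(45); manip.sleep(.1); print(manip.current_clock(),manip.current_finger_gap(),manip.current_force(),manip.current_tool_pos())
manip.servo_line(np.array([.6172,-.288,.09]),vel=.05); print(manip.current_force(),manip.current_wrist_torque())
manip.servo_line(np.array([.6172,-.288,.27]),vel=.25)
manip.sleep(.2)
print(manip.current_clock(),manip.current_finger_gap(),manip.current_force(),manip.current_wrist_torque())
c=snap("wrist","pics/h1.png",None,1.5)
E
```

```text
[ 1.0491 -0.0192  0.4563]
16.7417 0.013754362367338976 [ 0.4769  0.9943 -0.3981] [ 0.6173 -0.2878  0.0735]
[-0.1125 -0.2763 -2.3118] [ 0.0281 -0.1575  0.0223]
18.2917 0.013903786747045892 [-0.0824 -0.1338 -2.3743] [ 0.0231 -0.1517 -0.0123]
```

View pics/h1.png

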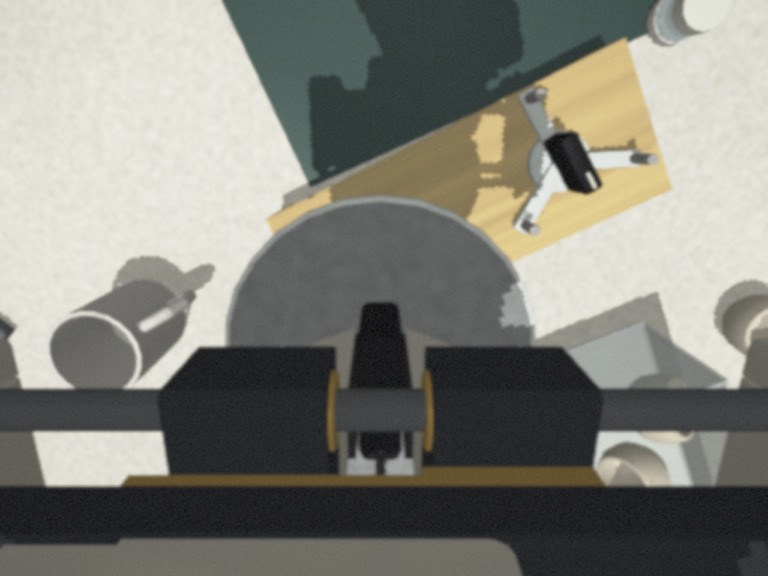

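```bash
python3 - <<'E'
from h import *
np.set_printoptions(precision=4,suppress=True)
c=np.load("pics/h1.npy",allow_pickle=True)[0]
p=manip.current_tool_pos();T=R.from_quat(manip.current_tcp_rot())
def tl(u,v,dz): return T.inv().apply(at(c,u/1.5,v/1.5,p[2]+dz)-p)
print(tl(379,303,.0305),tl(379,198,-.0055),tl(229,330,-.0055),tl(530,330,-.0055))
# check fit of rim circle
x=[];
for q in [(379,198),(229,330),(530,330),(290,235),(470,232)]:
    x.append(tl(*q,-.0055)[:2])
from scipy.optimize import least_squares
x=np.array(x);print(x);print(least_squares(lambda k:np.linalg.norm(x-k,axis=1)-.06,[0,0]).x)
E
```

```text
[-0.0011 -0.0328 -0.0304] [-0.0011 -0.0588  0.0056] [-0.0576 -0.0096  0.0055] [ 0.0556 -0.0096  0.0055]
[[-0.0011 -0.0588]
 [-0.0576 -0.0096]
 [ 0.0556 -0.0096]
 [-0.0327 -0.0458]
 [ 0.031  -0.0468]]
[-0.0008  0.0035]
```

```bash
python3 - <<'E'
from h import *
np.set_printoptions(precision=4,suppress=True)
a=np.pi/2+.14
manip.move_pose(np.array([.6222,.2235,.27]),down(a))
manip.servo_line(np.array([.6222,.2235,.178]),vel=.15); manip.sleep(.2)
print(manip.current_clock(),manip.current_force(),manip.current_wrist_torque(),manip.current_tool_pos(),manip.current_q())
snap("side","pics/i1.png",(110,190,270,310),5)
snap("top","pics/i2.png",(100,90,230,200),6)
E
```

```text
21.1667 [-0.0921  0.5784 -1.9471] [ 0.0603 -0.123   0.0146] [0.6227 0.224  0.1793] [ 0.3577  0.8962 -1.246   1.548   0.8667  1.332   0.7226]
```

View pics/i1.png

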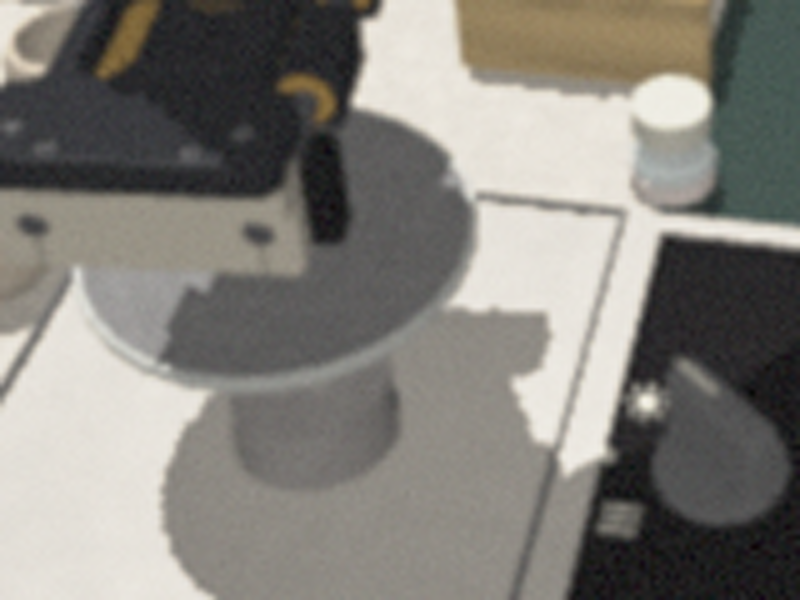

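View pics/i2.png

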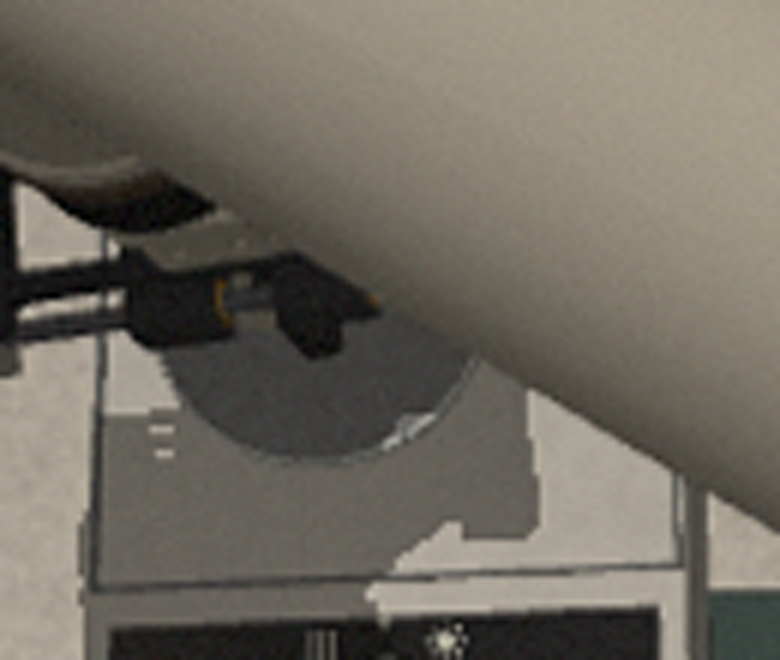

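```bash
cat >> h.py <<'E'
def st(tag=''):
    f=manip.current_force();m=manip.current_wrist_torque();p=manip.current_tool_pos()
    print(tag,"%.2f"%manip.current_clock(),"p",np.round(p*1000,2),"F",np.round(f,1),"M",np.round(m,2)); return p,f,m
E
python3 - <<'E'
from h import *
a=np.pi/2+.14
for z in np.arange(.174,.150,-.003):
    manip.servo_line(np.array([.6224,.2235,z]),ori=down(a),vel=.05)
    p,f,m=st("%.4f"%z)
    if f[2]>6 or np.hypot(f[0],f[1])>8: break
E
```

```text
0.1740 21.52 p [622.26 223.25 173.61] F [-0.7 -0.2 -2.9] M [ 0.17 -0.17  0.02]
0.1710 21.77 p [622.26 223.38 170.65] F [ 0.1 -0.  -2.9] M [ 0.08 -0.17 -0.02]
0.1680 22.02 p [622.31 223.4  167.73] F [ 0.5 -0.2 -2.7] M [ 0.16 -0.16 -0.01]
0.1650 22.27 p [622.27 223.38 164.72] F [ 0.6 -0.6 -2.8] M [ 0.08 -0.1  -0.02]
0.1620 22.52 p [622.27 223.39 161.73] F [-0.   0.2 -2. ] M [ 0.09 -0.16 -0.04]
0.1590 22.77 p [622.31 223.36 158.72] F [ 0.2  0.7 -1.9] M [ 0.13 -0.14  0.07]
0.1560 23.02 p [622.29 223.47 155.73] F [ 0.3  0.8 -3. ] M [ 0.14 -0.11 -0.03]
0.1530 23.27 p [622.3  223.44 152.73] F [-0.2  0.1 -3.1] M [ 0.1  -0.18  0.  ]
```

The nose is in the bore, and the key level has passed the mouth with no contact force. I'll keep going.

```bash
python3 - <<'E'
from h import *
for z in [.150,.147,.144,.141,.138,.135,.132,.130,.128]:
    manip.servo_line(np.array([.6224,.2235,z]),vel=.05)
    p,f,m=st("%.4f"%z)
    if f[2]>10 or np.hypot(f[0],f[1])>8: break
E
```

```text
0.1500 23.52 p [622.28 223.45 149.72] F [ 0.4 -0.2 -2.5] M [ 0.1  -0.19 -0.  ]
0.1470 23.77 p [622.24 223.51 146.71] F [ 0.1  0.6 -2.8] M [ 0.08 -0.08 -0.01]
0.1440 24.02 p [622.27 223.45 143.71] F [-0.3  0.5 -2.9] M [ 0.07 -0.2  -0.02]
0.1410 24.27 p [622.26 223.51 140.73] F [ 0.9  0.1 -2.9] M [ 0.07 -0.14  0.04]
0.1380 24.52 p [622.24 223.5  137.71] F [ 0.6 -0.6 -2.2] M [ 0.   -0.17  0.  ]
0.1350 24.77 p [622.26 223.45 134.73] F [-0.5 -0.7 -2.4] M [ 0.   -0.21 -0.04]
0.1320 25.02 p [622.75 223.7  132.62] F [-0.2 -1.   1.9] M [-0.07 -0.03  0.01]
0.1300 25.27 p [622.72 223.72 130.49] F [-0.4 -1.   4.1] M [-0.13 -0.09 -0.01]
0.1280 25.52 p [622.7  223.69 128.37] F [-0.  -0.6  4.8] M [-0.04 -0.15 -0.  ]
```

```bash
python3 - <<'E'
from h import *
effector.close(60); st()
for z in np.arange(.127,.1165,-.001):
    manip.servo_line(np.array([.6224,.2235,z]),vel=.03)
    p,f,m=st("%.4f"%z)
    if f[2]>20 or np.hypot(f[0],f[1])>10: break
print(manip.current_finger_gap())
E
```

```text
25.73 p [622.74 223.7  128.39] F [ 0.1 -0.2  5.9] M [-0.04 -0.19  0.01]
0.1270 25.98 p [622.72 223.73 127.38] F [ 0.8 -1.4  4.6] M [-0.04 -0.23 -0.  ]
0.1260 26.23 p [622.69 223.72 126.46] F [ 0.8 -0.7  6.2] M [-0.1  -0.1   0.01]
0.1250 26.48 p [622.72 223.7  125.58] F [ 1.  -0.7  6.4] M [-0.13 -0.07  0.02]
0.1240 26.73 p [622.78 223.77 125.45] F [-0.7 -2.2 11.1] M [-0.41  0.22  0.  ]
0.1230 26.98 p [622.79 223.74 125.37] F [-2.5 -4.  15.7] M [-0.73  0.67 -0.02]
0.1220 27.23 p [622.8  223.77 125.36] F [-5.3 -4.4 21.4] M [-1.04  1.04  0.01]
0.013408504166848106
```

```bash
python3 - <<'E'
from h import *
manip.servo_line(np.array([.6229,.2239,.122]),vel=.03)
for i in range(3): manip.sleep(.3); st()
T=R.from_quat(manip.current_tcp_rot()).as_matrix(); print(np.round(T,4))
snap("side","pics/j1.png",(110,190,270,310),5)
snap("wrist","pics/j2.png",None,1.5)
snap("top","pics/j3.png",None,1.5)
E
```

```text
27.78 p [622.85 223.82 125.35] F [-6.3 -5.4 23.5] M [-1.28  1.42  0.06]
 28.08 p [622.82 223.8  125.34] F [-6.1 -7.  22.5] M [-1.3   1.41 -0.  ]
 28.38 p [622.87 223.77 125.35] F [-7.  -5.4 22.9] M [-1.3   1.37 -0.02]
[[-1.393e-01  9.903e-01  1.100e-03]
 [ 9.903e-01  1.393e-01 -1.400e-03]
 [-1.500e-03  9.000e-04 -1.000e+00]]
```

View pics/j1.png

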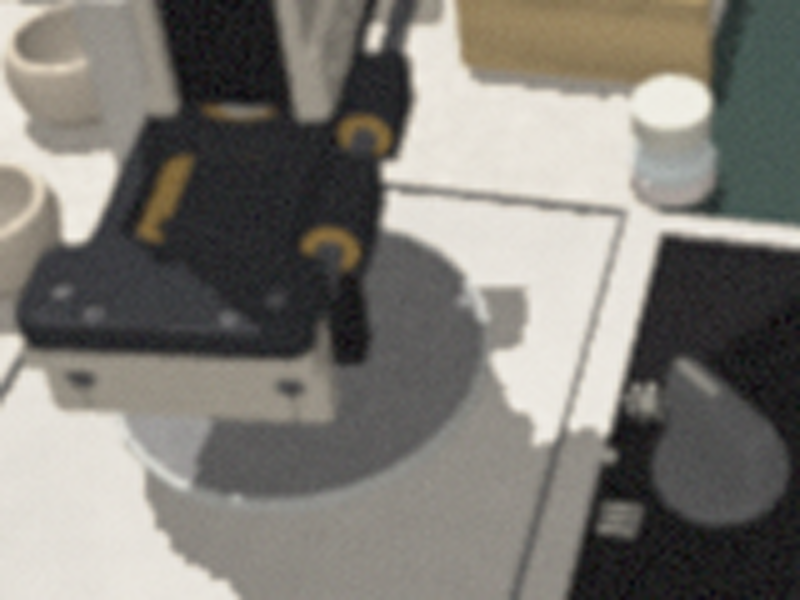

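View pics/j2.png

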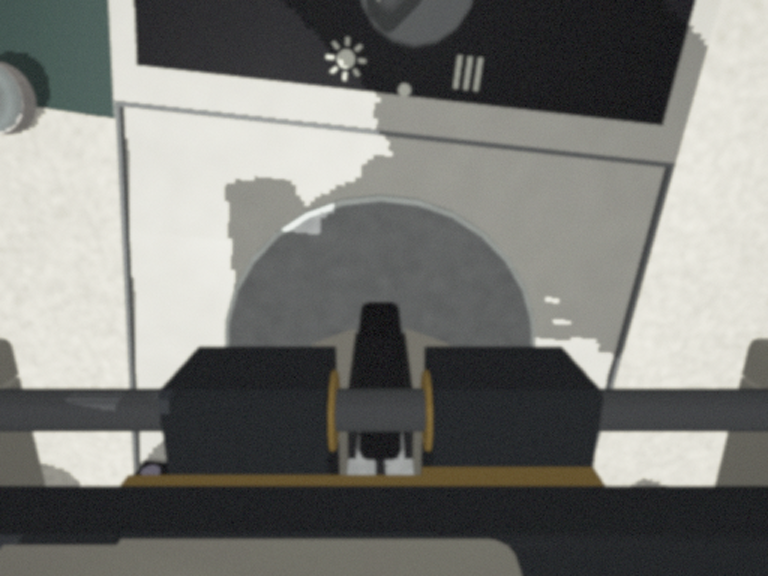

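View pics/j3.png

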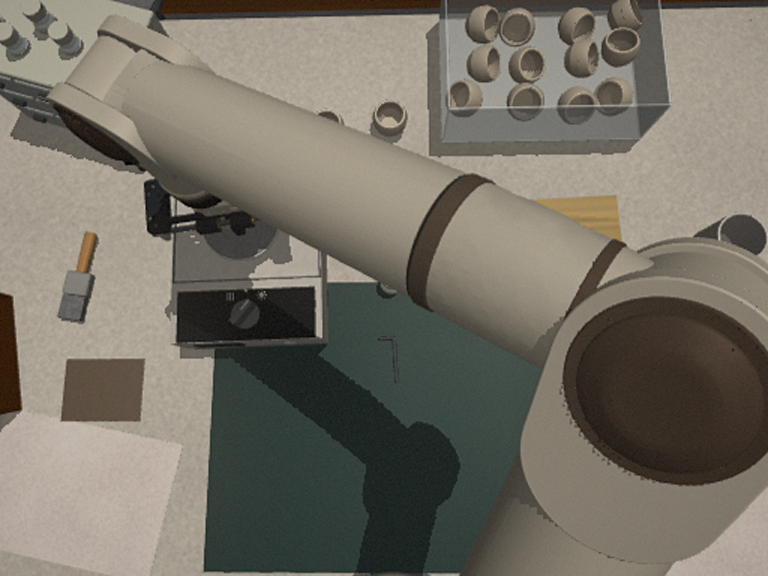

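Compared with the picture taken after lifting, the turntable hasn't moved in the grip: rim at (379,197) and bar edge at v=303 in both. It is against a hard stop at the predicted height and the push is steady, so I'll hand in.

```bash
python3 - <<'E'
from h import *
st(); manip.hand_in()
E
```

```text
28.53 p [622.84 223.77 125.35] F [-6.8 -6.  23.3] M [-1.24  1.37  0.02]
the job is handed in; nothing more can be done
```

The station is set up for curing, and I handed the job in at 28.5 s with the arm still gripping the turntable and pressing it home.

- **Selector:** it started at the dot and I turned it to the sun. The wrist picture taken after letting go shows the pointer line on the sun, and the last side picture agrees.
- **Turntable:** I lifted it from the rack and lowered it with the key lined up by camera, which put the keyway at about 0.14 rad in the world frame. The key slid in without any searching. The spring force then built up as described, and the turntable hit a hard stop with the TCP at 125.4 mm, against 125.5 mm expected for a flush collar.
- **Final hold:** the push is a steady 23 N or so, well above the 10 N spring, with 60 N of grip. The turntable has not slipped in the fingers since it was lifted.
- **Left alone:** the arm did not touch the carrier, the jar or the hex key. The jar and hex key look unmoved in the last top view, but the arm hid the carrier in it.

**Checks that disagreed:** the two cameras differed by about 3 mm on the hub's position, and the bore still took the shaft freely. A side force of about 9 N and a wrist moment of about 1.9 N m remain while pressing. The collar is hidden under the disc in every view, so that it sits flush rests on the height and the force readings, not on a picture.

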